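# Load a flange and latch the measuring slide under the probe

### The arm

A 7-joint arm with a two-finger parallel gripper is mounted at the origin on a cart in front of the work surface, level with it; the furniture and walls round the work are solid. World frame = base frame: x ahead of the robot, y to its left, z up, the work surface at z = 0. Lengths are in m, angles in rad, forces in N, time in s.
With the tool pointing down it reaches from about 0.425 to 0.95 m from the base axis. Payload 4.7 kg.
Tool frame: the origin (TCP) lies on the centre line of the jaws, within the pads' length; the fingertips stand 8 mm ahead of it and the grasp point (between the pads) lies 11 mm behind it; z points along the fingers, y is the direction in which the jaws open and shut (so a half turn about z gives the same grasp; the last joint's range is limited). The gripper opens to 85 mm and grips with 20 to 120 N. Pads are 22 mm wide; open, the fingers measure 114 mm over their backs; the gripper's body (76 mm by 85 mm) begins 54 mm behind the grasp point. The pads swing forward as they close: fully open they stand 13 mm farther back than shut.
Start: joints at [-1.136, 0.469, -0.049, 1.532, 0.024, 1.141, -0.082], TCP at [0.302, 0.604, 0.203] pointing down, gripper open.
Joint ranges: [-2.59, 2.59], [-0.33, 1.99], [-1.39, 1.29], [0.1, 2.45], [-1.04, 4.18], [0.21, 1.99], [-2.66, 2.66]. Speed limits (rad/s): [2.57, 2.57, 3.14, 3.14, 3.14, 3.14, 3.14].

### API

Orientations are given as [roll, pitch, yaw] about the fixed x, y, z axes, in that order (R = Rz(yaw) Ry(pitch) Rx(roll)).
In Python, from cell import movep, move_linear, move_joints, command_gripper, pause, ik, capture, IKError, close_job, boxes_of, outline_of, spot_point, read_time_s, read_qpos, read_dq, read_joint_torque, read_position, read_tcp_rot, read_force, read_ft_torque, read_finger_gap gives the robot as it stands. Calls block until the motion is done:
- movep(position, orientation): joint-space move of the TCP to a pose.
- move_linear(position, rotation=None, speed=0.15, f_stop=None): straight line of the TCP; rotation=None keeps the orientation; speed is the mean speed in m/s. With f_stop (N) it stops when the force on the tool has changed by that much, and returns True; else False.
- move_joints(angles): joint-space move.
- command_gripper(opening): finger opening in m; the grip force is fixed at half the most; returns when the fingers have stopped.
- pause(seconds).
- ik(position, orientation): joint angles nearest the present ones, or None.
- capture(name): name is "side" or "top" or "wrist"; returns a dict with "frame" (420x560x3 uint8, red, green, blue), "intrinsics" (3x3 intrinsics, pixels), "dist" ([k1, k2, p1, p2, k3] as OpenCV has them; the pictures are not rectified), "rvec" (rotation vector, rad) and "tvec" (3), from world to camera coordinates, as OpenCV has them; the wrist camera has in their place "T_tool_cam" (4x4, takes a point from camera to tool coordinates, whose origin is the TCP and whose axes are the flange's). Camera axes: x right, y down, z forward; pixel columns grow to the right and rows downward; lengths in m; the calibration is good to about 2 mm. A picture is of the moment at which its call begins: read the wrist's pose just before it. There is no depth.
A pose or a line that the arm cannot do raises IKError and nothing moves.
- close_job(): hands the job in, once; it reports no verdict.
Trained networks look in a picture, given as the dict that the camera call returned (one of the last four; its "shot" number tells which), for a name from the list of things; names that differ only in an ending like _2 or _b are one class to them, and where a whole thing is asked for, a point or a joint stands for the part that bears it (a point fixed in the world has none). Each returns a list of dicts, best first, with "confidence" (0 to 1); they miss things now and then, are a little off and sometimes report something else, mostly with a low value. They report only what shows in the picture. A call takes as long as a camera call. They do not tell look-alikes from the thing itself.
- boxes_of(picture, query): "rect" ([left, top, right, bottom] in pixels, round what is visible of it).
- outline_of(picture, query): "pixels" (420x560 bool, what is visible of it) and "rect" ([left, top, right, bottom] in pixels, round what is visible of it).
- spot_point(picture, query): "centre" ([column, row] in pixels: a listed point, or the origin of a listed thing).
Readings, each from a call of its own:
- read_time_s(): time.
- read_qpos(): joint angles.
- read_dq(): joint speeds.
- read_joint_torque(): joint torques, N m.
- read_position(): TCP position.
- read_tcp_rot(): TCP orientation.
- read_force(): force on the tool from outside, world axes, zero at the start.
- read_ft_torque(): the same for the moment, N m.
- read_finger_gap(): finger opening in m.
Only numpy, scipy, OpenCV 4.12 (cv2) and the standard library are available. Lean on these libraries where they do the work, as an engineer would, in place of code of your own. Each camera call takes 0.05 s, during which the arm holds its last target.

### The job

Set the turned flange, hub up, down into the round nest on the carriage of the measuring slide while the carriage still stands at its loading position. Then squeeze the carriage's two upright grip plates together to free the latch, slide the carriage towards the probe, and leave it with its spring latch snapped fully into the measuring position under the probe, the flange lying flat in the nest. Leave the other things on the surface plate where they are.

Things in the scene. Friction and masses are not known exactly. Their poses are not given: they have to be found in the camera images.
- flange_center (a point): Centre (half-way up, 13 mm over its underside) of the loose part to load: a plain steel flange, a disc 64 mm across and 9 mm thick with six holes, carrying a round bored hub 32 mm across and 17 mm high (26 mm over all). It lies hub up, z up; grasp it round the outside of the hub. 0.12 to 0.24 kg.
- slide_base: Fixed aluminium base of the slide, 10 mm thick, origin on the surface; x from -92 mm (grip plates' side, towards the robot) to +80 mm, y from -115 to +135 mm. The carriage, centred on x = 0, travels along +y from y = -55 mm (loading) to +55 mm (measuring). A notched bar for the latch runs along the near side, below z = 24 mm.
- probe (a point): Tip of the probe's stylus (72 mm above the surface, axes as the base's), over the nest's centre when the carriage is at the measuring position. The probe hangs from a fixed arm (22 mm wide, top 110 mm above the surface) on a column 44 to 58 mm to +x of this point; the arm reaches 8 mm to -x of it.
- carriage (a joint): Travel of the carriage along the base's +y, m: 0 = latched at loading (start), 0.110 = measuring, 0.135 = end stop; a latched carriage has 1.5 mm play either way. About 2 N friction: unlatched it stays where it is left. Carriage plate x -66 to +62 mm of the base, 45 mm either way along y, top at z = 41 mm.
- latch (a joint): Outer grip plate's squeeze, m: 0 = latch pin home in a notch (carriage locked both ways, do not force), 0.007 or more = carriage free, 0.009 = stop. Spring return, 6 to 10.5 N. Let go between notches, the pin rides on the bar (0.007, little drag); the carriage can then be pushed by any part of it, and the pin snaps into the measuring notch by itself and stops it.
- nest (a point): Centre of the floor of the round nest on the carriage (41 mm above the surface): an aluminium ring 82 mm outside, 72 mm inside, 8 mm deep, axes as the base's. The seated flange has its centre 13 mm above this point and up to 4 mm beside it.
- grip (a point): Point on the carriage, 68 mm above the surface, mid-way between the outer faces of two upright grip plates (44 mm along y, 8 mm thick, top z = 86, foot z = 41 mm). Fixed plate's far face is 15 mm to +x; the latch plate's near face 15 mm to -x, moving +x when squeezed: 30 mm over both, 21 mm squeezed. Pinch along base x from above; 36 mm free beyond the fixed plate.
- ring_gauge: setting ring gauge: plain steel ring 62 mm across, 20 mm high, open 30 mm bore and a knurled groove, no hub; not the part to load, origin at the centre of its underside
- white_jar: white screw-top jar, 48 mm across, 62 mm high; bystander, origin at the centre of its underside
- cylinder_square: upright steel cylinder with a black cap, 38 mm across, 80 mm high; bystander, origin at the centre of its underside
- part_flange: The same flange: origin at the centre of its underside, z up through the hub.
Things that resemble listed ones, but are neither listed nor needed, are in the scene too. Leave any purple or turquoise look-alike of the part_flange alone.

How it is judged:
By the outcome, as a careful person would: the job done as asked, in the order asked, and still so for the second after the job is handed in, with the robot touching nothing.
It also fails if it takes over 61 s, if anything falls off the work surface, if the arm or the gripper's body presses on something with over 40 N, if the wrist force passes 120 N, or if a joint passes its speed limit or range.

## Working session

There is one attempt and no reset: what is moved stays moved. The work goes in short steps, each a Python script; the robot and the scene stay as the last script left them, time stands still between calls to the robot, and variables do not carry over. Pictures are saved under pics/ and viewed, and the job is handed in when it is done.

```bash
ls; mkdir -p pics
cat > h.py <<'E'
import numpy as np, cv2
from cell import *
def save(p,name,crop=None,scale=1):
    f=p["frame"][:,:,::-1]
    if crop: l,t,r,b=crop; f=f[t:b,l:r]
    if scale!=1: f=cv2.resize(f,None,fx=scale,fy=scale,interpolation=cv2.INTER_CUBIC)
    cv2.imwrite("pics/"+name,f)
def RT(p,T_wt=None):
    if "rvec" in p: return cv2.Rodrigues(np.array(p["rvec"],float))[0],np.array(p["tvec"],float).ravel()
    T=np.linalg.inv(T_wt@np.array(p["T_tool_cam"])); return T[:3,:3],T[:3,3]
def ray(p,uv,T=None):
    R,t=RT(p,T)
    x=cv2.undistortPoints(np.array([[uv]],float),np.array(p["intrinsics"]),np.array(p["dist"],float)).ravel()
    return -R.T@t, R.T@np.array([x[0],x[1],1.])
def atz(p,uv,z,T=None):
    o,d=ray(p,uv,T); return o+d*(z-o[2])/d[2]
def tri(rays):
    A=np.zeros((3,3));b=np.zeros(3)
    for o,d in rays:
        d=d/np.linalg.norm(d);M=np.eye(3)-np.outer(d,d);A+=M;b+=M@o
    X=np.linalg.solve(A,b)
    return X,[np.linalg.norm((np.eye(3)-np.outer(d,d)/(d@d))@(X-o)) for o,d in rays]
def proj(p,X,T=None):
    R,t=RT(p,T)
    return cv2.projectPoints(np.array(X,float).reshape(-1,3),cv2.Rodrigues(R)[0],t,np.array(p["intrinsics"]),np.array(p["dist"],float))[0].reshape(-1,2)
from scipy.spatial.transform import Rotation as Ro
def Twt():
    T=np.eye(4);r=np.array(read_tcp_rot());T[:3,:3]=r if r.shape==(3,3) else Ro.from_euler('xyz',r).as_matrix();T[:3,3]=read_position();return T
E
python3 - <<'E'
from h import *
print(read_time_s(),read_tcp_rot(),read_position(),read_finger_gap())
P={}
for n in("top","side"):
    p=capture(n);P[n]=p;save(p,n+"0.png")
    print(n,RT(p)[0].T@-RT(p)[1])
    for q in("flange_center","part_flange","slide_base","probe","nest","grip","ring_gauge","white_jar","cylinder_square","carriage"):
        try: print(n,q,[(np.round(s["centre"],1),round(s["confidence"],2)) for s in spot_point(p,q)][:4])
        except Exception as e: print(n,q,e)
print(read_time_s())
E
```

```text
pics
0.0 [-3.13965235e+00  8.67445246e-05  2.67780773e+00] [0.30167206 0.6031251  0.20156951] 0.08544783668095275
top [0.36503171 0.11860359 1.49041727]
top flange_center [(array([137.7, 210.6]), 0.9), (array([168.7, 224.8]), 0.83), (array([206., 228.]), 0.79), (array([140.2, 244.8]), 0.71)]
top part_flange [(array([144.1, 246.6]), 0.76), (array([206.5, 228.3]), 0.73), (array([138.5, 212. ]), 0.64)]
top slide_base [(array([208.4, 226.4]), 0.65)]
top probe [(array([284.8, 200.9]), 0.96)]
top nest [(array([323. , 191.4]), 0.75)]
top grip [(array([330.5, 223.1]), 0.58)]
top ring_gauge [(array([414. , 222.1]), 0.78)]
top white_jar []
top cylinder_square [(array([166.1, 188.2]), 0.61)]
top carriage it knows: cylinder_square, flange_center, grip, nest, part_flange, probe, ring_gauge, slide_base, white_jar
side [0.17097121 1.35059858 0.67399201]
side flange_center [(array([283. , 303.3]), 0.84), (array([282.9, 259. ]), 0.57), (array([270.2, 282.5]), 0.49)]
side part_flange [(array([269.8, 288.8]), 0.76), (array([286.2, 310.1]), 0.66)]
side slide_base [(array([288.4, 215.7]), 0.91)]
side probe [(array([282.6, 205.8]), 0.92)]
side nest [(array([284.1, 194.4]), 0.97), (array([282.7, 259.3]), 0.45)]
side grip [(array([314.1, 190.5]), 0.84)]
side ring_gauge []
side white_jar [(array([289.3, 181.4]), 0.55)]
side cylinder_square []
side carriage it knows: cylinder_square, flange_center, grip, nest, part_flange, probe, ring_gauge, slide_base, white_jar
1.0
```

View pics/top0.png

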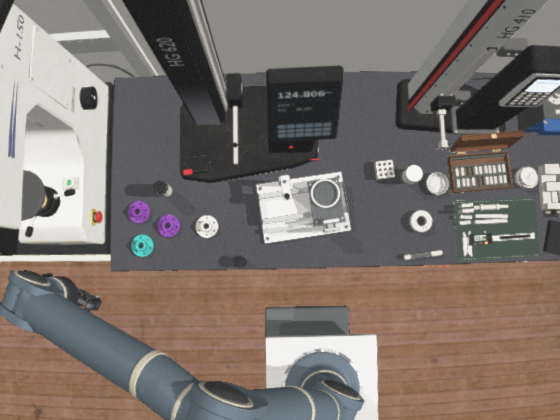

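View pics/side0.png

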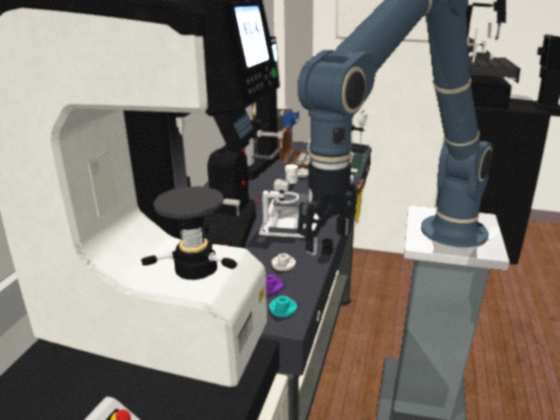

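Run:
```python
from h import *
p=capture("top");s=capture("side")
save(p,"top1.png",(90,150,290,300),4); save(s,"side1.png",(190,150,390,300),4)
for uv in[(137.7,210.6),(168.7,224.8),(206,228),(140.2,244.8)]:
    X=atz(p,uv,.013); print(uv,X.round(4),proj(s,X).round(1))
T=lambda a,b:print(a,b,*[np.round(v,4) for v in tri([ray(p,a),ray(s,b)])])
T((284.8,200.9),(282.6,205.8));T((323,191.4),(284.1,194.4));T((330.5,223.1),(314.1,190.5))
```

```text
(137.7, 210.6) [0.5182 0.5227 0.013 ] [[240.8 299.4]]
(168.7, 224.8) [0.4754 0.4312 0.013 ] [[269.3 281.1]]
(206, 228) [0.4644 0.3231 0.013 ] [[285.  259.9]]
(140.2, 244.8) [0.4191 0.5148 0.013 ] [[281.6 304.1]]
(284.8, 200.9) (282.6, 205.8) [0.5332 0.0972 0.0653] [0.0014 0.0014]
(323, 191.4) (284.1, 194.4) [ 0.5588 -0.0102  0.0561] [0.0013 0.0013]
(330.5, 223.1) (314.1, 190.5) [ 0.4642 -0.0276  0.0736] [0.003 0.003]
```

View pics/top1.png

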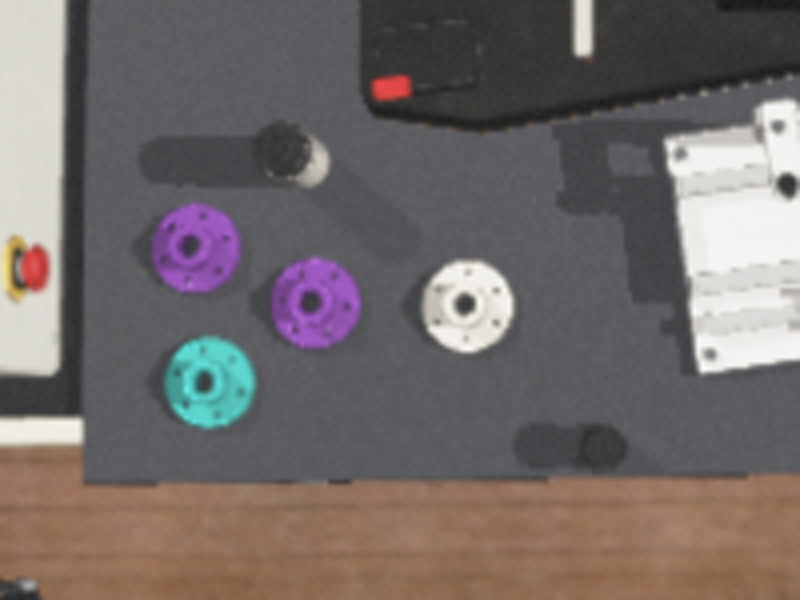

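Candidates: purple at (138,211) and (169,225), turquoise at (142,246), plain steel at (206,228). The crop shows the steel-coloured one with six holes and a round hub, so that is the flange. Moving the wrist camera over it and the slide.

Run:
```python
from h import *
import json
def look(pos,yaw,tag,qs):
    movep(pos,[np.pi,0,yaw]); pause(0.2)
    T=Twt();p=capture("wrist");save(p,tag+".png");np.save(tag+"_T.npy",T)
    o={}
    for q in qs:
        r=spot_point(p,q); o[q]=[(np.round(s["centre"],1).tolist(),round(s["confidence"],2)) for s in r[:3]]
        for s in r[:3]:
            print(tag,q,np.round(s["centre"],1),round(s["confidence"],2),[atz(p,s["centre"],z,T).round(4).tolist() for z in {"flange_center":[.013],"part_flange":[0],"nest":[.041],"grip":[.068],"probe":[.072],"slide_base":[0]}[q]])
    print(p["T_tool_cam"] if tag=="w1" else "", read_time_s(), read_position())
print(ik([.464,.323,.28],[np.pi,0,np.pi/2]),ik([.464,.323,.28],[np.pi,0,2.68]),ik([.5,.05,.3],[np.pi,0,2.]))
look([.464,.323,.25],2.68,"w1",["flange_center","part_flange"])
look([.47,.05,.33],2.68,"w2",["nest","grip","probe","slide_base"])
```

```text
[-0.90053512  0.22834039  0.26565186  1.70920891 -0.06350215  1.2124546
 -0.61917262] [-0.71538725  0.22873716  0.03973502  1.69870074 -0.00961178  1.21434419
  0.43587167] [-0.57006197  0.10083698  0.42592083  1.81771975 -0.04410761  1.23229667
  0.29780501]
w1 flange_center [360.3 129.5] 0.72 [[0.4725, 0.4319, 0.013]]
w1 flange_center [444.1 129.2] 0.64 [[0.5149, 0.5214, 0.013]]
w1 flange_center [270.5 166.2] 0.58 [[0.4657, 0.3195, 0.013]]
w1 part_flange [359.6 130.4] 0.75 [[0.4758, 0.433, 0.0]]
w1 part_flange [272.9 170.1] 0.67 [[0.4738, 0.3187, 0.0]]
w1 part_flange [405.2  53.5] 0.67 [[0.4183, 0.5127, 0.0]]
[[ 2.21353465e-03 -9.46779775e-01 -3.21874445e-01  8.28901792e-02]
 [ 9.99997257e-01  2.34221750e-03 -1.25377337e-05 -8.46468301e-04]
 [ 7.65770431e-04 -3.21873535e-01  9.46782362e-01 -1.71833195e-01]
 [ 0.00000000e+00  0.00000000e+00  0.00000000e+00  1.00000000e+00]] 2.6917 [0.46370945 0.32361555 0.24980411]
w2 nest [255.4 227.6] 0.9 [[0.552, -0.0171, 0.041]]
w2 grip [213.7 184.2] 0.83 [[0.4658, -0.0318, 0.068]]
w2 probe [323.9 196.3] 0.76 [[0.5417, 0.0887, 0.072]]
w2 probe [551.2 102.5] 0.65 [[0.555, 0.3923, 0.072]]
w2 slide_base [280.3 190.9] 0.87 [[0.5298, 0.0338, 0.0]]
 4.2417 [0.47004338 0.05031205 0.32987067]
```

View pics/w1.png

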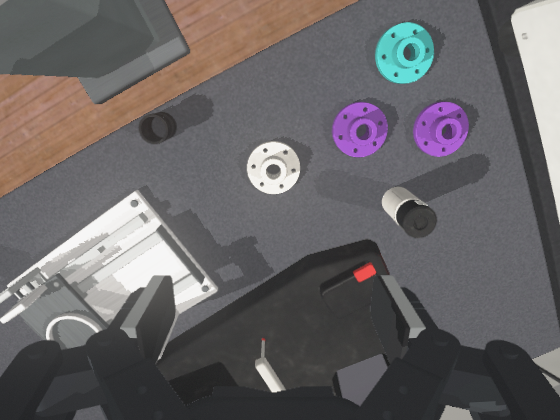

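View pics/w2.png

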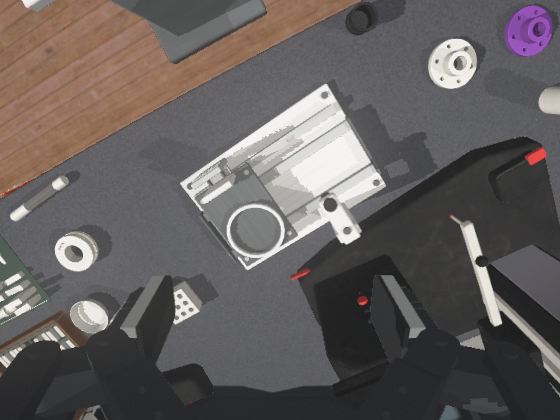

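w2 shows the slide: carriage with nest ring at (255,230) on the -y side, grip plates near (213,180), probe at (330,205), base corners near (326,83), (384,184), (182,182), (248,268). The steel flange in w1 is at (273,168).

Run:
```python
import cv2
f=cv2.imread("pics/w2.png"); c=f[75:275,170:390]
cv2.imwrite("pics/w2z.png",cv2.resize(c,None,fx=3,fy=3,interpolation=cv2.INTER_CUBIC))
f=cv2.imread("pics/w1.png"); c=f[135:205,235:315]
cv2.imwrite("pics/w1z.png",cv2.resize(c,None,fx=6,fy=6,interpolation=cv2.INTER_CUBIC))
```

```text
(no output)
```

View pics/w2z.png

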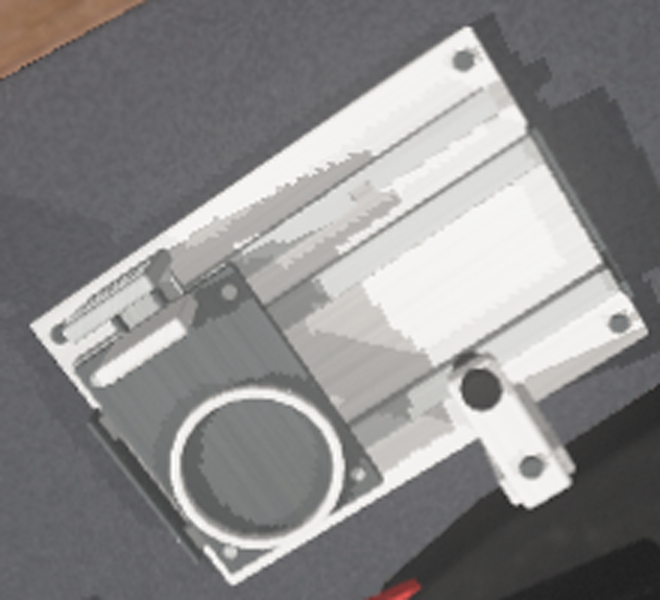

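View pics/w1z.png

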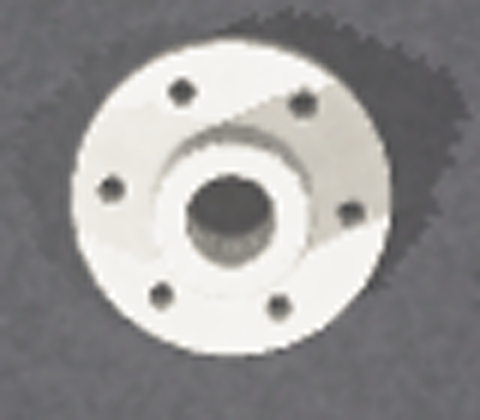

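Run:
```python
from h import *
from scipy.optimize import least_squares
p=capture("wrist");t=capture("top");T2=np.load("w2_T.npy");T1=np.load("w1_T.npy")
print("flange",atz(p,(273.5,168),.009,T1).round(4),atz(p,(273.5,171.2),.026,T1).round(4))
pts=np.array([[-.092,.135,.01],[-.092,-.115,.01],[.080,-.115,.01],[.080,.135,.01],[0,-.055,.049]])
uv=np.array([[326.7,84.3],[180.7,184],[247.7,269.3],[386,185],[255.8,230.7]])
def W(v,P):
    c,s=np.cos(v[2]),np.sin(v[2]);return np.c_[v[0]+c*P[:,0]-s*P[:,1],v[1]+s*P[:,0]+c*P[:,1],P[:,2]]
f=lambda v:(proj(p,W(v,pts),T2)-uv).ravel()
r=least_squares(f,[.53,.03,.15]);print(r.x,np.degrees(r.x[2]),r.fun.reshape(-1,2).round(1).tolist())
v=r.x;np.save("base.npy",v)
q=np.array([[0,-.055,.041],[0,.055,.072],[-.067,-.055,.068],[0,0,0]])
print(W(v,q).round(4)); print(proj(p,W(v,q),T2).round(1)); print(proj(t,W(v,q)).round(1))
for uv_ in [(213.7,184.2)]:
    g=atz(p,uv_,.068,T2)[:2]-v[:2];c,s=np.cos(v[2]),np.sin(v[2]);print("grip local",c*g[0]+s*g[1],-s*g[0]+c*g[1])
```

```text
flange [0.47   0.3214 0.009 ] [0.47   0.3213 0.026 ]
[0.53199863 0.03523979 0.14664301] 8.402025595512006 [[0.2, 0.3], [0.9, 2.8], [2.5, 3.5], [2.8, 1.8], [-5.9, -7.5]]
[[ 0.54   -0.0192  0.041 ]
 [ 0.524   0.0896  0.072 ]
 [ 0.4738 -0.029   0.068 ]
 [ 0.532   0.0352  0.    ]]
[[250.2 221.1]
 [319.  184. ]
 [218.6 188.6]
 [281.8 191.8]]
[[325.8 198.2]
 [287.5 203.4]
 [330.9 220.9]
 [305.8 203.1]]
grip local -0.07529092380663173 -0.05662215899107655
```

```bash
cat >> h.py <<'E'
def W(v,P):
    P=np.atleast_2d(P);c,s=np.cos(v[2]),np.sin(v[2]);return np.c_[v[0]+c*P[:,0]-s*P[:,1],v[1]+s*P[:,0]+c*P[:,1],P[:,2]]
def overlay(p,v,T,d,name,crop,sc):
    f=cv2.resize(p["frame"][:,:,::-1],None,fx=sc,fy=sc,interpolation=cv2.INTER_CUBIC).copy()
    def L(P,col,cl=True):
        q=proj(p,W(v,np.array(P,float)),T);cv2.polylines(f,[np.round((q+.5)*sc).astype(int)],cl,col,1)
    L([[-.092,.135,.01],[-.092,-.115,.01],[.08,-.115,.01],[.08,.135,.01]],(0,0,255))
    y=d-.055
    L([[-.066,y-.045,.041],[.062,y-.045,.041],[.062,y+.045,.041],[-.066,y+.045,.041]],(0,255,0))
    a=np.linspace(0,2*np.pi,60)
    for r,z in((.041,.049),(.036,.049)): L(np.c_[r*np.cos(a),y+r*np.sin(a),0*a+z],(255,0,0))
    for x0,x1 in((-.082,-.074),(-.06,-.052)): L([[x0,y-.022,.086],[x1,y-.022,.086],[x1,y+.022,.086],[x0,y+.022,.086]],(0,255,255))
    L([[-.008,.055-.011,.11],[.058,.055-.011,.11],[.058,.055+.011,.11],[-.008,.055+.011,.11]],(255,0,255))
    l,t,r,b=[int(k*sc) for k in crop];cv2.imwrite("pics/"+name,f[t:b,l:r])
E
python3 - <<'E'
from h import *
from scipy.optimize import least_squares
p=capture("wrist");t=capture("top");T2=np.load("w2_T.npy")
pts=np.array([[-.092,.135,.01],[-.092,-.115,.01],[.080,-.115,.01],[.080,.135,.01],[0,-.055,.049]])
uv=np.array([[326.7,84.3],[180.7,184],[247.7,269.3],[386,185],[255.8,230.7]])
r=least_squares(lambda v:(proj(p,W(v,pts[:4]),T2)-uv[:4]).ravel(),[.53,.03,.15]);print(r.x,r.fun.reshape(-1,2).round(1).tolist())
for P,u in zip(pts,uv): print(atz(p,u,P[2],T2).round(4))
overlay(p,r.x,T2,0,"ov1.png",(170,75,400,275),3)
overlay(t,r.x,None,0,"ov2.png",(245,160,365,255),6)
E
```

```text
[0.52819049 0.03432765 0.13478748] [[-0.2, -1.5], [-0.9, -0.3], [-0.1, 1.5], [1.2, 1.0]]
[0.4208 0.1552 0.01  ]
[ 0.4535 -0.091   0.01  ]
[ 0.6206 -0.0675  0.01  ]
[0.587  0.1777 0.01  ]
[ 0.5537 -0.0169  0.049 ]
```

View pics/ov1.png

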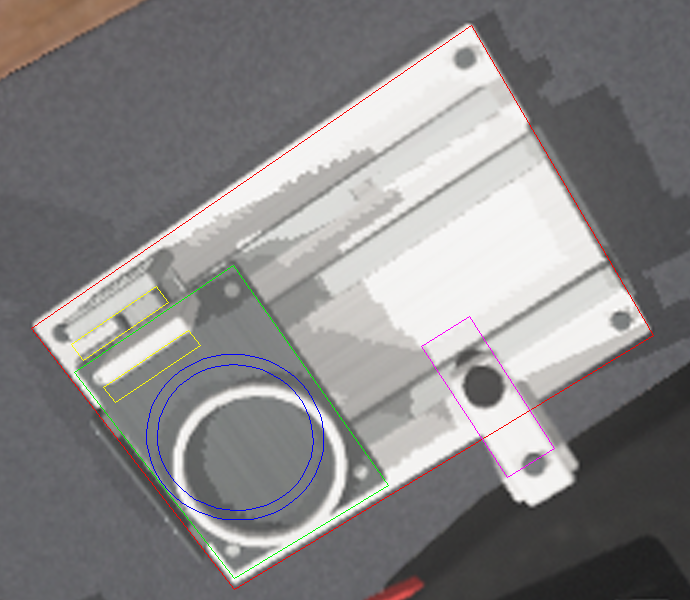

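View pics/ov2.png

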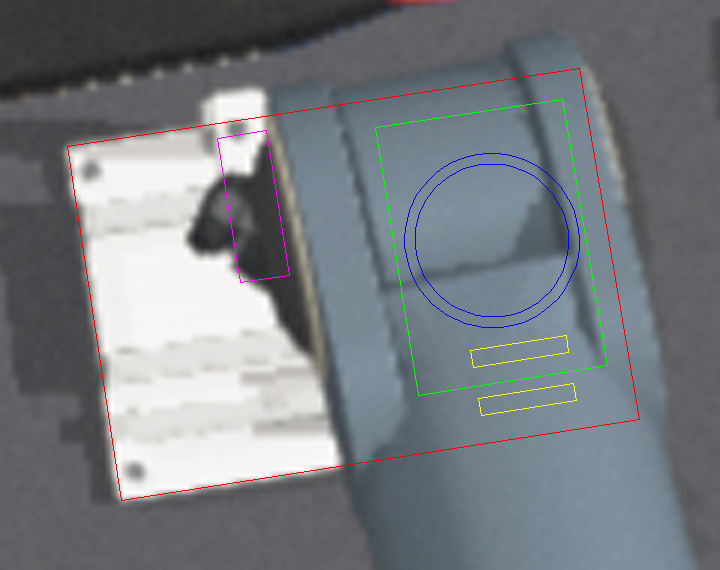

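The base fits; the nest and probe sit about +18 mm in base x, not at 0. I'll refit with that and check the plates.

```bash
sed -i 's/^def overlay(p,v,T,d,name,crop,sc):/def overlay(p,v,T,d,name,crop,sc,nx=.018,gx=-.073):/; s/np.c_\[r\*np.cos(a),y/np.c_[nx+r*np.cos(a),y/; s/((-.082,-.074),(-.06,-.052))/((gx-.015,gx-.007),(gx+.007,gx+.015))/; s/\[\[-.008,.055-.011,.11\],\[.058,.055-.011,.11\],\[.058,.055+.011,.11\],\[-.008,.055+.011,.11\]\]/[[nx-.008,.044,.11],[nx+.058,.044,.11],[nx+.058,.066,.11],[nx-.008,.066,.11]]/' h.py
python3 - <<'E'
from h import *
p=capture("wrist");T2=np.load("w2_T.npy")
v=np.array([0.52819049,0.03432765,0.13478748]);np.save("base.npy",v)
def loc(uv,z):
    X=atz(p,uv,z,T2);c,s=np.cos(v[2]),np.sin(v[2]);g=X[:2]-v[:2];return np.round([c*g[0]+s*g[1],-s*g[0]+c*g[1]],4)
print(loc((217.7,192.3),.086),loc((255.8,230.7),.049),loc((323.9,196.3),.072),loc((255.4,227.6),.041),loc((213.7,184.2),.068))
overlay(p,v,T2,0,"ov3.png",(170,75,400,275),3)
E
```

```text
[-0.0619 -0.0539] [ 0.0184 -0.0542] [0.0207 0.0521] [ 0.0167 -0.0542] [-0.0707 -0.0571]
```

View pics/ov3.png

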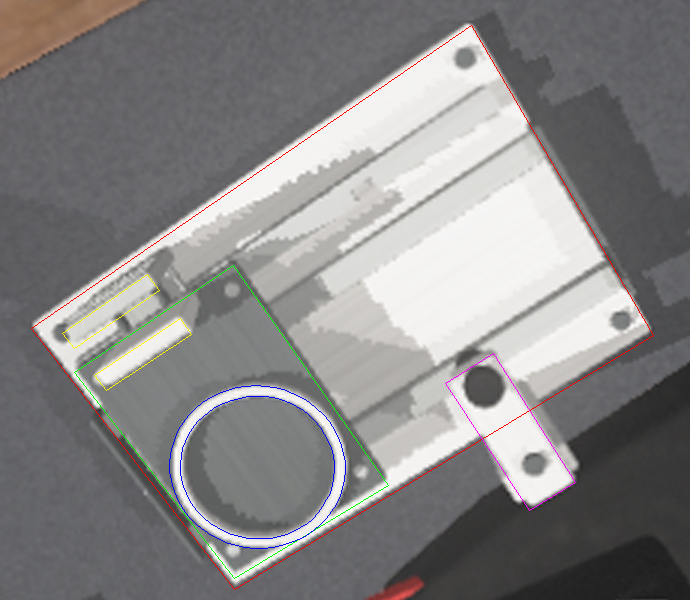

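The model overlay now matches ring, plates, plate and arm. One closer look, then grasp the flange.

Run:
```python
from h import *
v=np.load("base.npy");yaw=v[2]+np.pi/2;R=[np.pi,0,yaw]
movep([.470,.3214,.15],R);command_gripper(.052);pause(.2)
T=Twt();p=capture("wrist");save(p,"w3.png")
print(T[:3,3].round(4))
for q,z in(("flange_center",.013),("part_flange",0)):
    for s in spot_point(p,q)[:3]: print(q,np.round(s["centre"],1),round(s["confidence"],2),atz(p,s["centre"],z,T).round(4))
a=np.linspace(0,2*np.pi,60)
f=cv2.resize(p["frame"][:,:,::-1],None,fx=1.4,fy=1.4).copy()
for r,z in((.032,.009),(.016,.026)):
    cv2.polylines(f,[np.round(1.4*(proj(p,np.c_[.47+r*np.cos(a),.3214+r*np.sin(a),0*a+z],T)+.5)).astype(int)],True,(0,0,255),1)
cv2.imwrite("pics/w3o.png",f)
print(read_time_s(),read_finger_gap())
```

```text
[0.47   0.3214 0.15  ]
flange_center [299.5  55.6] 0.9 [0.4768 0.4322 0.013 ]
flange_center [272.9 181.8] 0.56 [0.4699 0.3229 0.013 ]
part_flange [295.9  57. ] 0.7 [0.4747 0.4319 0.    ]
part_flange [272.9 181.6] 0.59 [0.4703 0.3197 0.    ]
6.575 0.051850525439541995
```

View pics/w3o.png

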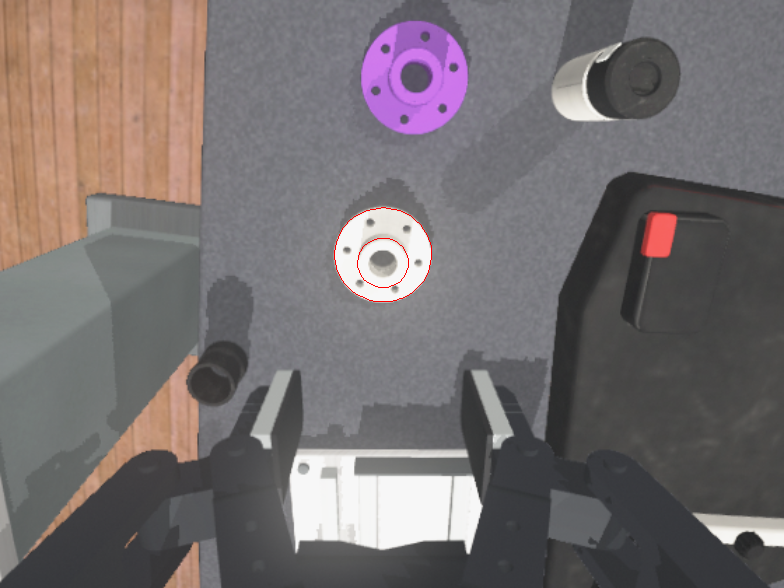

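The overlay lands on the steel flange at (273,182). Grasping it.

Run:
```python
from h import *
print(move_linear([.470,.3214,.05],speed=.12))
print(move_linear([.470,.3214,.0187],speed=.05,f_stop=8),read_position())
command_gripper(.028);print("gap",read_finger_gap(),read_force())
move_linear([.470,.3214,.16],speed=.12)
print("gap",read_finger_gap(),read_force(),read_time_s())
T=Twt();p=capture("wrist");save(p,"w4.png",(150,150,420,420),2.2)
```

```text
False
False [0.47011738 0.32148116 0.01867789]
gap 0.028067909822491598 [-0.1579448   0.24237555  0.28278029]
gap 0.027868765893184853 [ 0.32423881 -0.52441674 -0.67938757] 10.0167
```

View pics/w4.png

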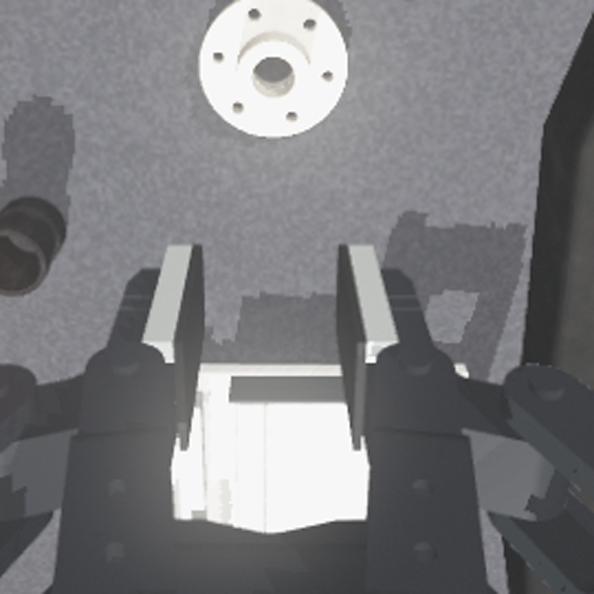

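The grasp missed: the gap reached 28 mm with no load, and the flange is undisturbed at (274,181). I'll probe the hub top with the nearly closed tips to find out where they really are.

Run:
```python
from h import *
T=Twt();p=capture("wrist")
a=np.linspace(0,2*np.pi,60)
f=cv2.resize(p["frame"][:,:,::-1],None,fx=1.4,fy=1.4).copy()
for r,z in((.032,.009),(.016,.026)):
    cv2.polylines(f,[np.round(1.4*(proj(p,np.c_[.47+r*np.cos(a),.3214+r*np.sin(a),0*a+z],T)+.5)).astype(int)],True,(0,0,255),1)
def tp(P): return T[:3,:3]@np.array(P)+T[:3,3]
for P in([0,0,0],[0,.014,.008],[0,-.014,.008],[0,0,-.011]): 
    u=proj(p,tp(P),T)[0]; cv2.circle(f,tuple(int(k*1.4) for k in u),3,(0,255,0),-1)
cv2.imwrite("pics/w5.png",f)
t=capture("top");save(t,"top5.png",(150,150,310,290),5)
s=capture("side");save(s,"side5.png",(210,170,370,310),5)
```

```text
(no output)
```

View pics/w5.png

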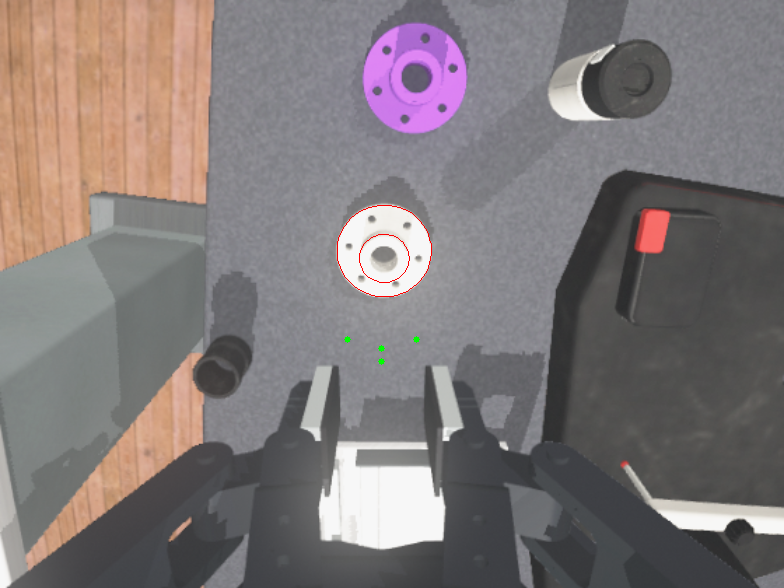

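View pics/side5.png

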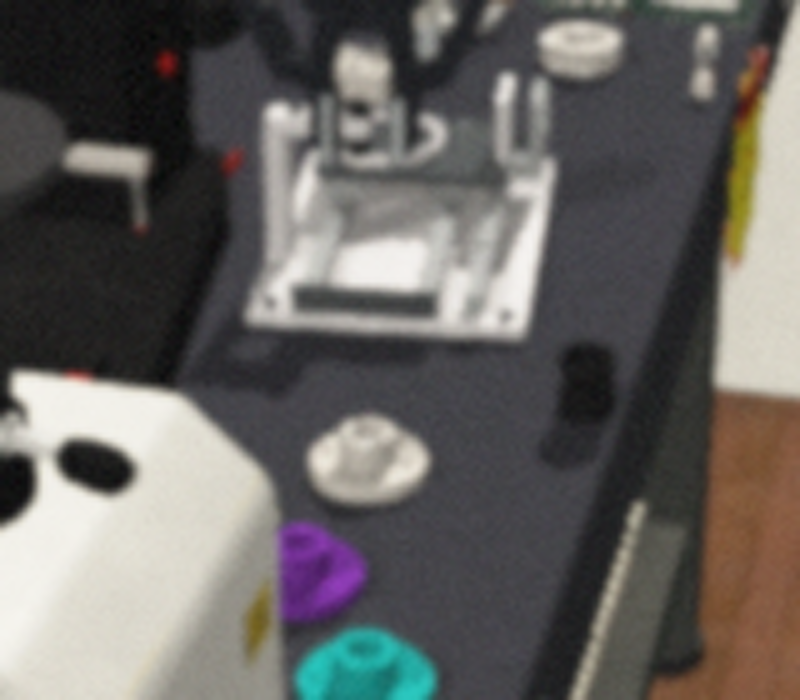

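View pics/top5.png

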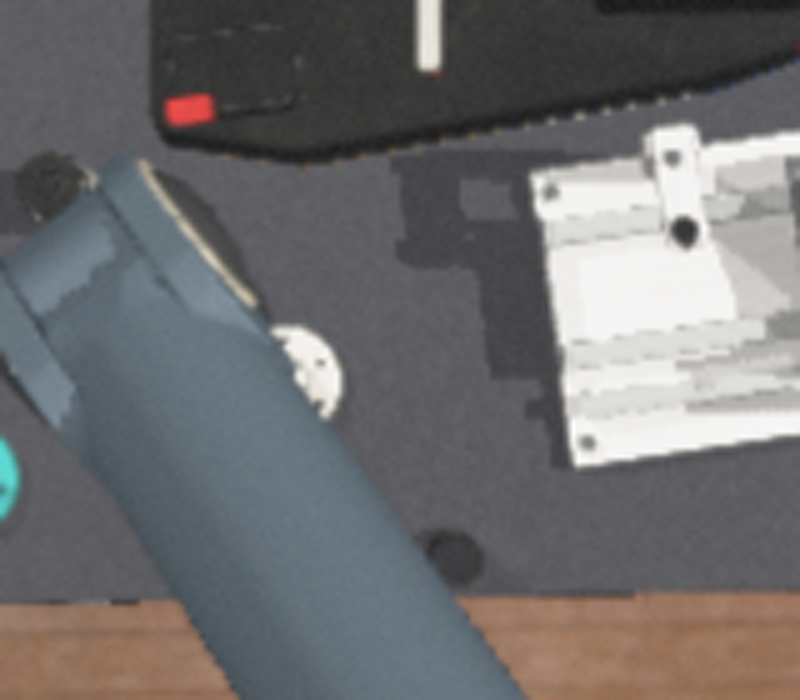

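Run:
```python
from h import *
p=capture("wrist");M=np.array(p["T_tool_cam"]);print(np.array(p["intrinsics"]).round(1).tolist(),p["dist"])
f=p["intrinsics"][0][0]
for uv in [(272,263),(337/1.4,368/1.4),(427/1.4,368/1.4),(238,263),(308,263)]:
    x=cv2.undistortPoints(np.array([[uv]],float),np.array(p["intrinsics"]),np.array(p["dist"],float)).ravel()
    d=M[:3,:3]@np.array([x[0],x[1],1]);o=M[:3,3];s=-o[0]/d[0];print(uv,"x=0:",(o+s*d).round(4),"x=11mm",(o+(.011-o[0])/d[0]*d).round(4),"depth",s)
print(.0281*f/(90/1.4))
P=proj(p,Twt()[:3,3],Twt());print(P)
print(read_qpos().round(3) if hasattr(read_qpos(),'round') else read_qpos())
```

```text
[[349.4, 0.0, 272.4], [0.0, 349.4, 207.3], [0.0, 0.0, 1.0]] [-0.06545839  0.          0.          0.          0.        ]
(272, 263) x=0: [ 0.     -0.0004 -0.0165] x=11mm [ 0.011  -0.0004 -0.0372] depth 0.1736536313282481
(240.71428571428572, 262.8571428571429) x=0: [ 0.     -0.016  -0.0164] x=11mm [ 0.011  -0.0139 -0.0372] depth 0.17369334535223716
(305.0, 262.8571428571429) x=0: [ 0.      0.0161 -0.0162] x=11mm [ 0.011   0.0139 -0.037 ] depth 0.17384110830906124
(238, 263) x=0: [ 0.     -0.0173 -0.0166] x=11mm [ 0.011  -0.015  -0.0373] depth 0.17353921902001607
(308, 263) x=0: [ 0.      0.0176 -0.0164] x=11mm [ 0.011   0.0152 -0.0372] depth 0.1736992529452
0.15271432108764876
[[272.78670234 248.65181315]]
[-0.701  0.339  0.034  1.84  -0.014  0.964 -0.526]
```

The fingertips show at (240..305, 263), which is ~37 mm behind the stated TCP rather than 8 mm ahead, in line with the miss. I'll touch the hub top gently to measure it.

Run:
```python
from h import *
move_linear([.470,.3214,.03],speed=.15)
print(move_linear([.470,.3214,-.022],speed=.03,f_stop=3),read_position(),read_force())
T=Twt();p=capture("wrist");save(p,"w6.png",(150,130,420,400),2.2)
print(read_time_s())
```

```text
True [ 0.46996005  0.3213602  -0.00294872] [-0.66039341 -0.35250951  4.1024062 ]
12.4167
```

View pics/w6.png

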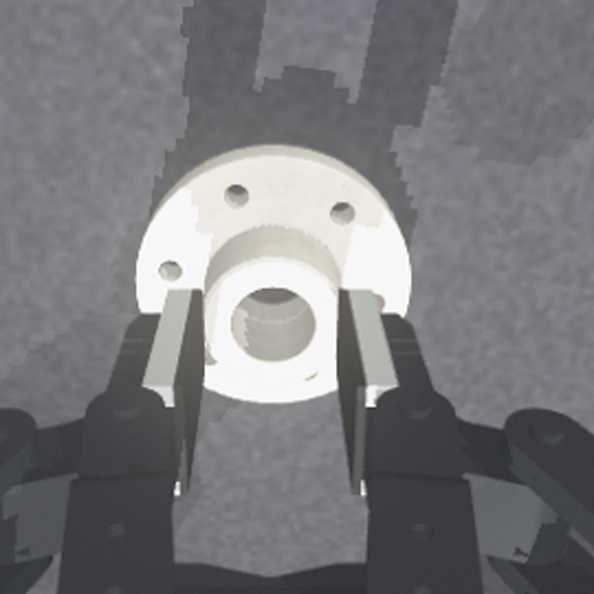

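Contact came at TCP z = -0.003, so the tips at this gap are about 29 mm behind the reported TCP. I'm using that measured offset from here on and regrasping.

Run:
```python
from h import *
move_linear([.470,.3214,.02],speed=.1)
command_gripper(.052)
print(move_linear([.470,.3214,-.0180],speed=.05,f_stop=5),read_position())
command_gripper(.026);print("gap",read_finger_gap(),read_force())
move_linear([.470,.3214,.10],speed=.12)
print("gap",read_finger_gap(),read_force(),read_time_s())
T=Twt();p=capture("wrist");save(p,"w7.png",(150,130,420,400),2.2)
s=capture("side");save(s,"side7.png",(210,170,370,310),5)
```

```text
False [ 0.47022422  0.32151515 -0.01784091]
gap 0.029619290713029746 [-0.73410117  0.20174508  4.8289106 ]
gap 0.029869442188456153 [ 0.32398452 -0.18003324 -3.24910371] 15.525
```

View pics/w7.png

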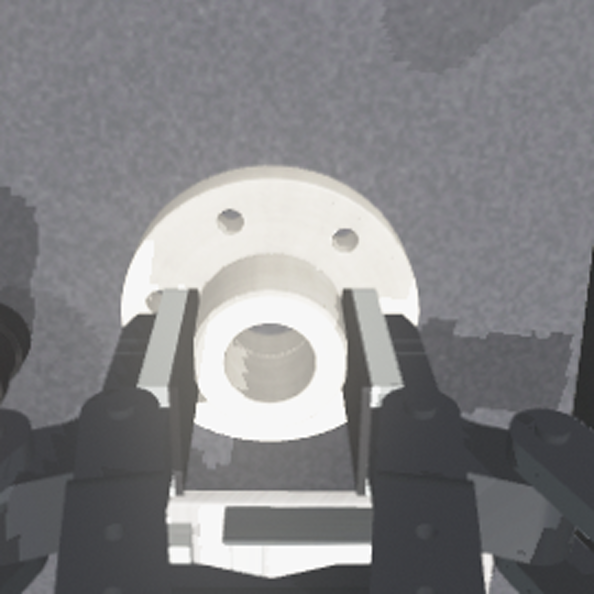

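View pics/side7.png

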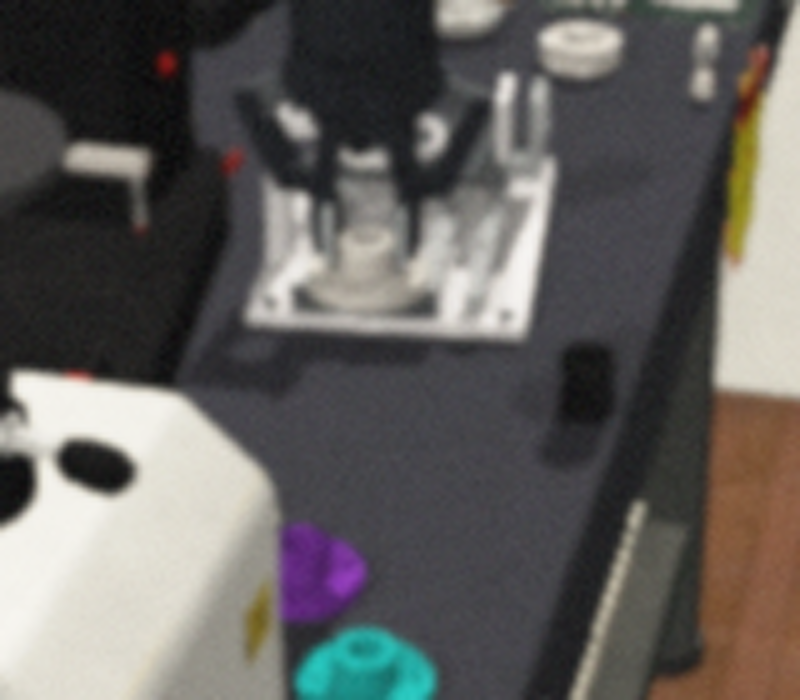

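Gripped (gap 29.6 mm), flange hanging level. Measuring its offset from the tool axis, then carrying it to the nest.

Run:
```python
from h import *
T=Twt();p=capture("wrist")
X=atz(p,(271/2.2+150,362/2.2+130),T[2,3]+.018+.026,T);print("hub offset",(X-T[:3,3]).round(4))
v=np.load("base.npy");yaw=v[2]+np.pi/2;R=[np.pi,0,yaw]
n=W(v,[.018,-.055,0])[0];print(n)
move_linear([.470,.3214,.16],speed=.15)
movep([n[0],n[1],.16],R)
move_linear([n[0],n[1],.09],speed=.12);pause(.1)
T=Twt();p=capture("wrist");print(T[:3,3],read_finger_gap(),read_force(),read_time_s())
overlay(p,v,T,0,"w8.png",(0,0,560,420),1.4)
```

```text
hub offset [ 0.0004 -0.0003  0.044 ]
[ 0.55341811 -0.01775466  0.        ]
[ 0.5543628  -0.01764022  0.09102161] 0.029492903837202364 [-0.37612596  0.16710016 -2.07303512] 18.425
```

View pics/w8.png

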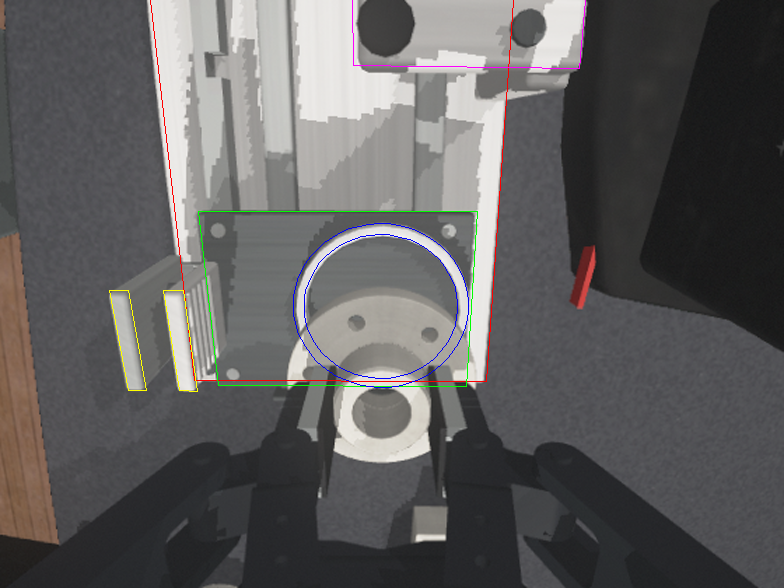

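w8: the model overlay coincides with ring, plates and arm from here too. Lowering the flange into the nest.

Run:
```python
from h import *
v=np.load("base.npy");n=W(v,[.018,-.055,0])[0]
move_linear([n[0],n[1],.045],speed=.08)
print(move_linear([n[0],n[1],.0205],speed=.03,f_stop=5),read_position(),read_force())
T=Twt();p=capture("wrist");overlay(p,v,T,0,"w9.png",(0,0,560,420),1.4);print(read_time_s())
```

```text
True [ 0.55312621 -0.01768938  0.02378495] [-0.60012483  0.04675839  3.54295813]
19.8583
```

View pics/w9.png

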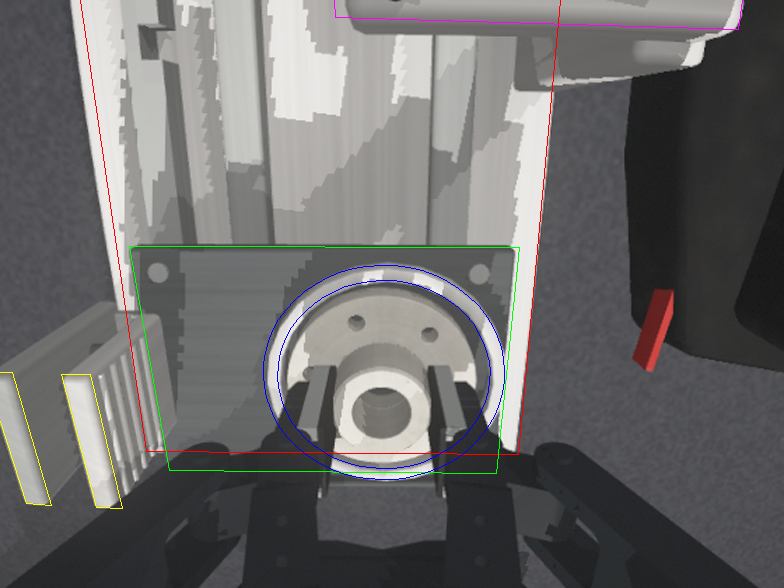

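Run:
```python
from h import *
v=np.load("base.npy");n=W(v,[.018,-.055,0])[0]
command_gripper(.045);print(read_finger_gap(),read_force())
move_linear([n[0],n[1],.12],speed=.12)
g=W(v,[-.0685,-.055,0])[0]
movep([g[0],g[1],.12],[np.pi,0,v[2]+np.pi/2]);command_gripper(.052);pause(.1)
T=Twt();p=capture("wrist");overlay(p,v,T,0,"w10.png",(0,0,560,420),1.4);print(T[:3,3],g,read_time_s())
```

```text
0.04517451138998139 [-0.0896114  -0.17873253 -0.15996981]
[ 0.46836743 -0.0292534   0.11983925] [ 0.46770268 -0.02937851  0.        ] 21.95
```

View pics/w10.png

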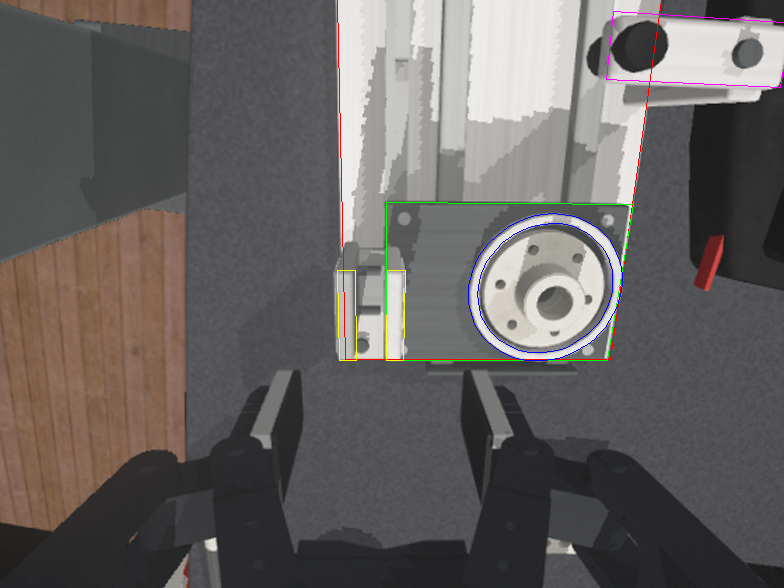

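The flange sits inside the ring at (393,203). Now descending over the grip plates and squeezing.

Run:
```python
from h import *
v=np.load("base.npy");g=W(v,[-.0685,-.055,0])[0]
print(move_linear([g[0],g[1],.06],speed=.12,f_stop=6))
print(move_linear([g[0],g[1],.028],speed=.06,f_stop=5),read_position())
f0=np.array(read_force())
for c in (.026,.0215,.0195):
    command_gripper(c);print(c,read_finger_gap(),np.round(np.array(read_force())-f0,2))
T=Twt();p=capture("wrist");overlay(p,v,T,0,"w11.png",(0,0,560,420),1.4);print(T[:3,3],read_time_s())
```

```text
False
False [ 0.46769068 -0.02943819  0.0278292 ]
0.026 0.026400419826266997 [-7.3  -0.96  3.53]
0.0215 0.02163858800686263 [-5.44 -1.24  4.92]
0.0195 0.02001329829769513 [-4.89 -0.28  5.49]
[ 0.46720866 -0.0294352   0.02830213] 24.1417
```

View pics/w11.png

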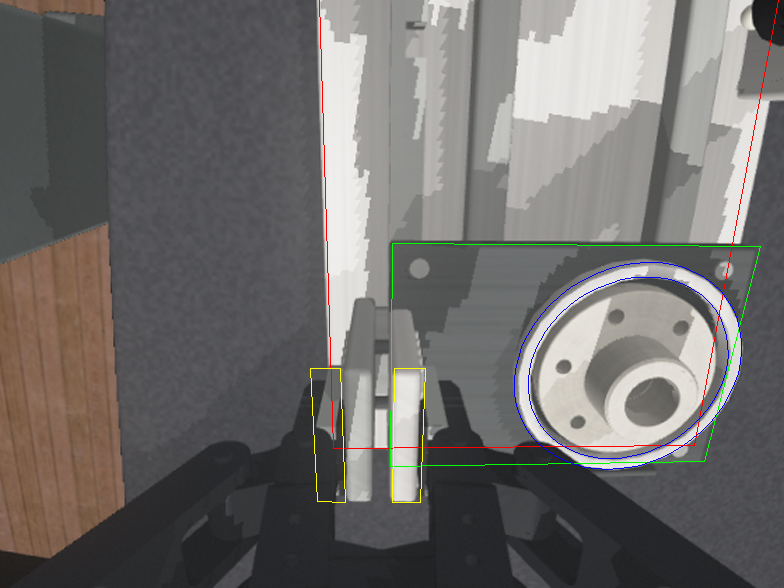

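The outer plate has moved in: about 5 mm remain between the plates, i.e. ~8.5 mm of squeeze. Sliding with a force guard.

Run:
```python
from h import *
v=np.load("base.npy")
def go(d,sp,fs):
    g=W(v,[-.0685,-.055+d,0])[0];r=move_linear([g[0],g[1],.028],speed=sp,f_stop=fs)
    X=np.array(read_position());print(d,r,"along",-np.sin(v[2])*(X[0]-v[0])+np.cos(v[2])*(X[1]-v[1])+.055,np.round(read_force(),2),read_finger_gap());return r
if not go(.012,.03,9): go(.098,.06,9)
T=Twt();p=capture("wrist");overlay(p,v,T,.098,"w12.png",(0,0,560,420),1.4);print(read_time_s())
```

```text
0.012 False along 0.01204408015918592 [-3.66 -1.29  6.26] 0.020340428565810472
0.098 False along 0.09791920372411109 [-2.45 -1.18  5.63] 0.020129703127847086
26.325
```

View pics/w12.png

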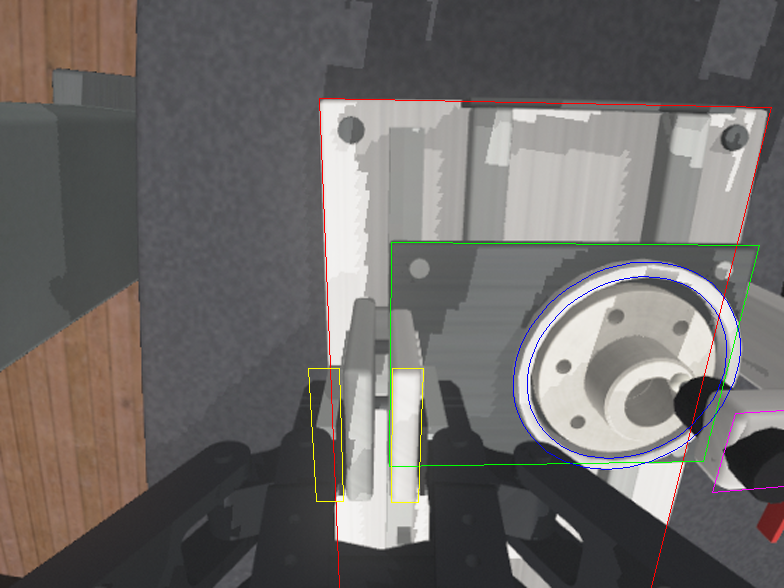

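Run:
```python
from h import *
v=np.load("base.npy");R=[np.pi,0,v[2]+np.pi/2]
def P(x,y,z): return W(v,[x,y,z])[0].tolist()
command_gripper(.050);print(read_finger_gap(),np.round(read_force(),2))
move_linear(P(-.0685,.043,.10),speed=.12)
y0=.043-.022-.011
movep(P(-.053,y0-.02,.10),R);command_gripper(0.0)
print(read_finger_gap())
print(move_linear(P(-.053,y0-.02,.034),speed=.08,f_stop=5),np.round(read_force(),2))
T=Twt();p=capture("wrist");overlay(p,v,T,.098,"w13.png",(0,0,560,420),1.4);print(read_time_s())
```

```text
0.04988808764128138 [-0.31  0.74  0.08]
-0.00040725520528502447
False [ 0.   -0.94  0.87]
29.3583
```

View pics/w13.png

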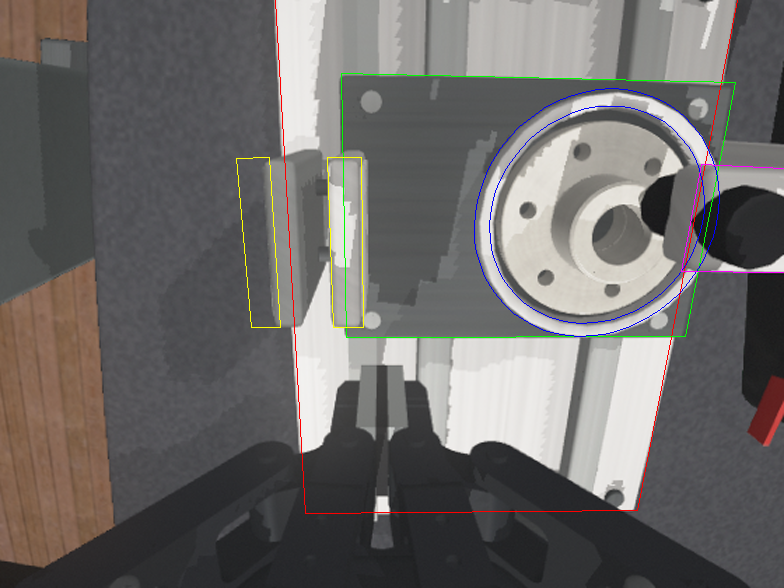

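The carriage is where it was left, with the pin riding (outer plate in). The closed tips only just overlap the fixed plate, so I'm shifting 6.5 mm in -x before pushing.

Run:
```python
from h import *
v=np.load("base.npy")
def P(x,y,z): return W(v,[x,y,z])[0].tolist()
y0=.043-.022-.011
move_linear(P(-.0595,y0-.02,.034),speed=.1)
print(move_linear(P(-.0595,y0+.0145,.034),speed=.02,f_stop=8))
X=np.array(read_position());print("y rel",-np.sin(v[2])*(X[0]-v[0])+np.cos(v[2])*(X[1]-v[1])-y0,np.round(read_force(),2))
T=Twt();p=capture("wrist");overlay(p,v,T,.110,"w14.png",(0,0,560,420),1.4);print(read_time_s())
```

```text
True
y rel 0.0012381124835443118 [ 0.18 -0.16  0.45]
30.775
```

View pics/w14.png

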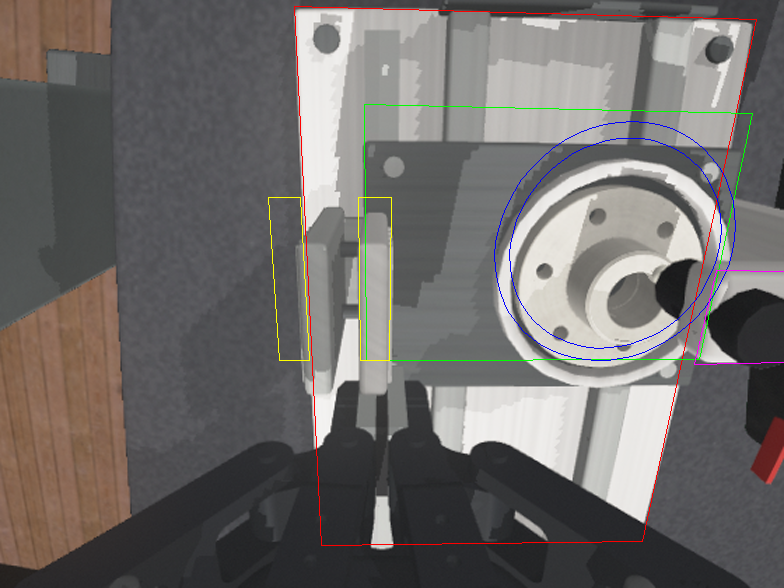

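It stopped on first touch (impact), with the carriage not yet moved. Continuing slowly from contact.

Run:
```python
from h import *
v=np.load("base.npy")
def P(x,y,z): return W(v,[x,y,z])[0].tolist()
y0=.043-.022-.011
for d in (.006,.0115,.0155):
    r=move_linear(P(-.0595,y0+d,.034),speed=.015,f_stop=12)
    X=np.array(read_position());print(d,r,"y rel",-np.sin(v[2])*(X[0]-v[0])+np.cos(v[2])*(X[1]-v[1])-y0,np.round(read_force(),2))
    if r: break
T=Twt();p=capture("wrist");overlay(p,v,T,.110,"w15.png",(0,0,560,420),1.4);print(read_time_s())
```

```text
0.006 False y rel 0.003474435924133011 [ 1.62 -7.12 -1.67]
0.0115 False y rel 0.01159260666985602 [ 0.53 -1.67 -0.6 ]
0.0155 False y rel 0.01412456737307426 [ 0.26 -5.95 -2.85]
32.25
```

View pics/w15.png

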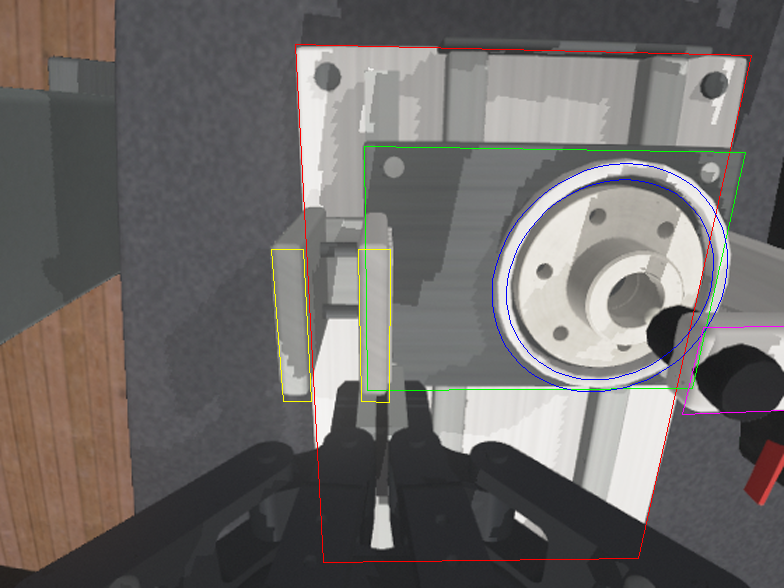

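The latch plate has sprung back to its home position and the carriage matches the 0.110 model. Backing off and checking from a clear position.

Run:
```python
from h import *
v=np.load("base.npy")
def P(x,y,z): return W(v,[x,y,z])[0].tolist()
move_linear(P(-.0595,-.025,.034),speed=.08)
move_linear(P(-.0595,-.025,.2),speed=.2)
movep(P(-.06,-.03,.24),[np.pi,0,v[2]+np.pi/2]);pause(.2)
T=Twt();p=capture("wrist");overlay(p,v,T,.110,"w16.png",(130,0,390,200),3)
s=capture("side");save(s,"side16.png",(210,150,370,270),5)
print(np.round(read_force(),2),read_time_s())
for q,z in (("nest",.041),("grip",.068),("flange_center",.054)):
    for k in spot_point(p,q)[:2]:
        X=atz(p,k["centre"],z,T);g=X[:2]-v[:2];c,n=np.cos(v[2]),np.sin(v[2]);print(q,round(k["confidence"],2),np.round(k["centre"],1),np.round([c*g[0]+n*g[1],-n*g[0]+c*g[1]],4))
```

```text
[-0.01  0.12 -0.18] 34.6
grip 0.67 [259.2  86.2] [-0.0746  0.055 ]
flange_center 0.79 [353.8  85.8] [0.0168 0.0561]
```

View pics/w16.png

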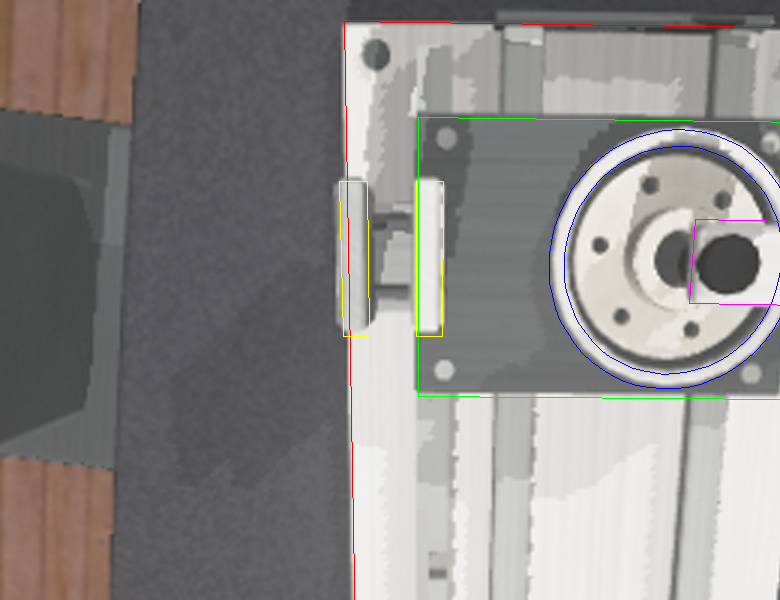

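View pics/side16.png

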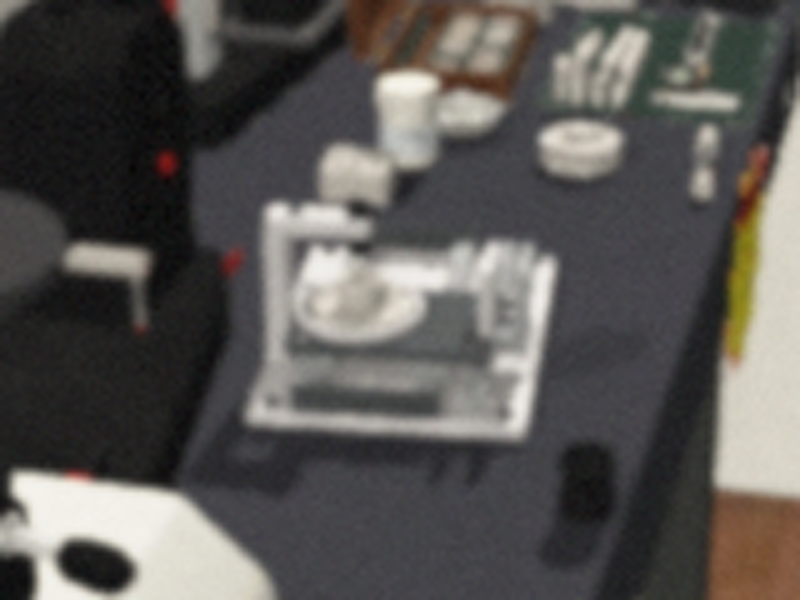

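Both views agree: the plates are fully sprung apart (outer plate at home), the carriage is at 0.110, and the flange lies flat in the ring under the probe. Handing in.

```bash
python3 -c "
from cell import *
print(close_job(),read_time_s())"
```

```text
the job is handed in; nothing more can be done
the job is handed in; nothing more can be done
```

I set the steel flange hub up in the nest at loading. Then I squeezed the grip plates and slid the carriage to about 98 mm. I let go there and pushed it on by the fixed plate until the latch snapped in at measuring. The job was handed in at about 35 s, with the arm well clear.

**Last checks:**
- **Carriage and flange:** the carriage matched the 0.110 m position. The network placed the grip at y = 55.0 mm and the flange centre at 56.1 mm, against 55 mm expected. The flange looked flat inside the ring, under the probe.
- **Latch:** the outer grip plate was back at its home position within about 1 mm, and the wrist force was about zero.
- **Missing reading:** the network did not report the nest in the last picture, so its position there rests on my overlay of the slide's dimensions.

**What went wrong or disagreed:**
- **First grasp missed:** the fingertips at that opening stood about 29 mm behind the reported TCP, not 8 mm ahead as described. I measured this with a light touch on the hub and used it from then on. The miss did not visibly move the flange.
- **Nest and probe position:** they sat about 18 mm to +x of the slide's centre line, not at x = 0.
- **First push:** it stopped early at its 8 N limit on contact, so I repeated it slowly from there.

I did not touch the look-alikes or bystanders. The ones visible in the last side picture stood where they were.

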